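Bed a hard drive square on its imaging stand

TASK

The hard drive lies askew on the small imaging stand and hangs over its edges. Without lifting or tipping it, slide it first against the long side stop and then against the short end stop, each time pressing it home on the sprung buffers with a gentle, steady push of about 10 newtons held for a second (under 5 does not bed it, over 15 on a stop harms the drive). Leave it flat and square on the plate with no edge overhanging, let go of it, and leave everything else on the bench where it is.

Things in the scene. Friction and masses are not known exactly. Their poses are not given: they have to be found in the camera images.
- stand: imaging stand, fixed: bare aluminium plate 122 mm (x) by 167 mm (y), its top 50 mm over the bench, 8 mm thick, on a 95 x 135 mm pedestal with a foot 150 x 190 mm, 8 mm high. Origin: on the bench under the plate's centre, z up. The side stop stands on its +x edge, the end stop on its -y edge; the -x and +y edges are open.
- side_stop: stop 140 mm long at the plate's +x edge, 70 mm high: a rubber buffer strip (132 mm long, 56-70 mm up) on a sprung bar facing the plate. Origin on the bench, 51 mm in +x from the stand's, same axes. Buffer face: nominally above it, but set up to 5 mm nearer or farther, not reported: find by feel. It yields along x 1 mm per 4 N, at most 8 mm, and springs back, damped.
- end_stop: stop 90 mm long at the plate's -y edge, 70 mm high, like the side stop, its strip 82 mm long. Origin on the bench, 73.5 mm in -y from the stand's; its own +x points outward (the stand's -y). Buffer face: nominally above it, but set up to 5 mm nearer or farther, not reported: find by feel. It yields outward 1 mm per 4 N, at most 8 mm, and springs back, damped.
- drive: hard drive to centre: black case 102 (x) x 147 (y) x 26 mm high, green board on top at its +y end, 0.35-0.55 kg. Lies on the plate, overhanging its -x and +y edges, clear of both stops, turned up to 0.16 rad. Slides when pushed amid an open side with shut fingers; smooth: friction of 1 to 2 N (varies; more if pressed down) is part of the push measured. Origin: centre of its underside.
- corner_a (a point): bottom corner of the drive at its -x, -y (51 mm and 73.5 mm from its centre, at its underside)
- corner_b (a point): bottom corner of the drive at its +x, -y (51 mm and 73.5 mm from its centre, at its underside)
- corner_c (a point): bottom corner of the drive at its +x, +y (51 mm and 73.5 mm from its centre, at its underside)
- corner_d (a point): bottom corner of the drive at its -x, +y (51 mm and 73.5 mm from its centre, at its underside)
- spare_drive: second hard drive, 102 x 147 x 26 mm, loose on the bench away from the stand; to be left alone. Origin: centre of its underside
- small_drive: small hard drive, 70 x 100 x 9.5 mm, loose on the bench; to be left alone. Origin: centre of its underside
- adapter: small adapter circuit board, 50 x 70 x 15 mm, loose on the bench beyond the end stop; to be left alone. Origin: centre of its underside
- screwdriver: screwdriver, about 200 mm long and under 35 mm high, loose on the bench beyond the side stop; to be left alone. Origin: middle of its underside
- screw_tray: open screw tray, 90 x 70 x 20 mm, loose on the bench near the stand's +y end; to be left alone. Origin: centre of its underside
- bracket: steel angle strip, 25 x 110 x 20 mm, loose on the bench; to be left alone. Origin: centre of its underside
Things that resemble listed ones, but are neither listed nor needed, are in the scene too. What is shaped like the drive but orange is not meant.

How it is judged (in metres and radians):
On the way, in this order (a step that is already met when the one before it is completed fails the run):
1. the drive is pressed on the side stop's buffer with 5 to 15 N (contact force between drive and side_stop above 5 N), for 0.5 s.
2. then the drive is pressed on the end stop's buffer with 5 to 15 N (contact force between drive and end_stop above 5 N), for 0.5 s.
At the end, for the whole second after the job is handed in: The drive lies flat (within 0.03 rad, 2 mm) and still on the plate, no corner of it beyond any edge of the plate (122 x 167 mm), square with the plate within 0.06 rad, and released; it has been pressed for 0.5 s on the side stop and then on the end stop with 5 to 15 N (x of corner_a in the frame of stand between -0.061 and 0.061 m and y of corner_a in the frame of stand between -0.0835 and 0.0835 m and x of corner_b in the frame of stand between -0.061 and 0.061 m and y of corner_b in the frame of stand between -0.0835 and 0.0835 m and x of corner_c in the frame of stand between -0.061 and 0.061 m and y of corner_c in the frame of stand between -0.0835 and 0.0835 m and x of corner_d in the frame of stand between -0.061 and 0.061 m and y of corner_d in the frame of stand between -0.0835 and 0.0835 m and angle between the x axis of drive and the x axis of stand, either way round below 0.06 rad and angle between drive's own z axis and vertical below 0.03 rad and z of drive in the frame of stand between 0.048 and 0.052 m and linear speed of drive below 0.005 m/s and contact force between drive and the arm below 0.1 N and contact force between drive and the fingers below 0.1 N); the robot touches nothing.
It fails at once if the drive presses on a stop with more than 15 N (contact force between drive and side_stop above 15 N or contact force between drive and end_stop above 15 N).
It fails at once if the drive is lifted more than 8 mm off the plate, falls off it, or tips by more than 0.12 rad (z of drive in the frame of stand above 0.058 m or z of drive in the frame of stand below 0.04 m or angle between drive's own z axis and vertical above 0.12 rad).
It fails at once if another thing on the bench is moved by more than 15 mm (distance of any of spare_drive, small_drive, adapter, screwdriver, screw_tray, bracket from where it was at the start of the episode above 0.015 m).
It also fails if it takes over 64 s, if anything falls off the work surface, if the arm or the gripper's body presses on something with over 40 N, if the wrist force passes 120 N, or if a joint passes its speed limit or range.

ROBOT

A 7-joint arm with a two-finger parallel gripper is mounted at the origin on the work surface. World frame = base frame: x ahead of the robot, y to its left, z up, the work surface at z = 0. Lengths are in mm, angles in rad, forces in N, time in s.
With the tool pointing down it reaches from about 400 to 875 mm from the base axis. Payload 4.4 kg.
Tool frame: the origin (TCP) lies at the very end of the fingers, on their centre line; the grasp point (between the pads) lies 19 mm behind it; z points along the fingers, y is the direction in which the jaws open and shut (so a half turn about z gives the same grasp; the last joint's range is limited). The gripper opens to 85 mm and grips with 20 to 120 N. Pads are 22 mm wide; open, the fingers measure 114 mm over their backs; the gripper's body (76 mm by 85 mm) begins 54 mm behind the grasp point. The pads swing forward as they close: fully open they stand 13 mm farther back than shut.
Start: joints at [1.167, 0.628, 0.038, 1.517, -0.027, 0.996, -0.02], TCP at [215.446, -613.271, 231.313] pointing down, gripper open.
Joint ranges: [-3.06, 3.06], [-0.37, 2.12], [-1.25, 1.32], [0.18, 2.47], [-1.1, 4.24], [0.23, 1.98], [-2.94, 2.94]. Speed limits (rad/s): [2.57, 2.57, 3.14, 3.14, 3.14, 3.14, 3.14].

INTERFACE

Orientations are given as [roll, pitch, yaw] about the fixed x, y, z axes, in that order (R = Rz(yaw) Ry(pitch) Rx(roll)).
In Python, from cell import ctrl gives the robot as it stands.
- The arm moves only by the shell command python3 -m crank 'ROWS' [OPENING]. ROWS is JSON, a list that holds one entry, the list of rows, each a list of 6 numbers: the shift along the tool's x, y, z in units of 30 mm (1.0 is 30 mm), then the turn, a rotation vector about the tool's x, y, z in units of 6 degrees (1.0 is 6 degrees). In form: [[[tx, ty, tz, rx, ry, rz], ...]]. A call has 1 to 12 rows; each row shifts and turns the pose as measured when the row begins, along the tool's axes as they then stand; what a row does not reach is not made up. A row lasts 1/12 s, in which the tool goes at most 41.7 mm and 7.16 degrees, less where a joint would pass 70% of its speed; a pose out of reach is approached as far as the arm can. A call is refused whole if a number of a shift passes 1 or a number of a turn 1, either way. A call with a gripper value outside its range is refused whole. OPENING is the gripper command: -1 is fully open, 1 is shut, values between are in proportion, set as the call begins (- or left out, the last holds). The fingers move at their own pace and stop on an object; the grip force is fixed at half the most. Time passes only in rows, so rows that do not move let the fingers close. It gives the time, the measured TCP pose, the force and the opening at its end, in the units of the state.
- ctrl.read_state(): the state, without advancing time (a new reading comes with each control period).
- ctrl.get_image(name): name is "scene" or "top" or "wrist"; returns a dict with "color" (480x640x3 uint8, red, green, blue), "depth" (480x640 float32, mm along the optical axis (not along the pixel's ray), 0 where there is no reading), "camera_matrix" (3x3 intrinsics, pixels), "R" (3x3) and "t" (3): a world point X has camera coordinates R X + t. Camera axes: x right, y down, z forward; pixel columns grow to the right and rows downward; lengths in mm; the calibration is good to about 2 mm. A picture is of the moment at which its call begins.
- ctrl.finish_job(): hands the job in, once; it reports no verdict.
Trained networks look in a picture, given as the dict that the camera call returned (one of the last four; its "shot" number tells which), for a name from the list of things; names that differ only in an ending like _2 or _b are one class to them, and where a whole thing is asked for, a point or a joint stands for the part that bears it (a point fixed in the world has none). Each returns a list of dicts, best first, with "conf" (0 to 1); they miss things now and then, are a little off and sometimes report something else, mostly with a low value. They report only what shows in the picture. A call takes as long as a camera call. They do not tell look-alikes from the thing itself.
- ctrl.search_frame(query, picture): "extent" ([centre column, centre row, width, height] in pixels, round what is visible of it).
The state is a dict: "clock": time; "qpos": joint angles; "qd": joint speeds; "tau": joint torques, N m; "eef_pos": TCP position; "tool_rot": TCP orientation; "force": force on the tool from outside, world axes, zero at the start; "torque": the same for the moment, N m; "width": finger opening in mm.
Only numpy, scipy, OpenCV 4.12 (cv2) and the standard library are available. Lean on these libraries where they do the work, as an engineer would, in place of code of your own. Each camera call takes 0.05 s, during which the arm holds its last target. There are 200 camera calls.

## Working session

There is one attempt and no reset: what is moved stays moved. The work goes in short steps, Python scripts to look and compute and a shell command to move; the robot and the scene stay as the last step left them, time stands still between calls to the robot, and variables do not carry over. Pictures are saved under pics/ and viewed, about 8 in all and at most 12, crops included, and the job is handed in when it is done.

```bash
mkdir -p pics; ls
python3 - <<'E'
from cell import ctrl
import cv2,numpy as np
s=ctrl.read_state();print({k:np.round(v,3).tolist() for k,v in s.items()})
for n in["top","scene"]:
    p=ctrl.get_image(n);cv2.imwrite(f"pics/{n}0.png",p["color"][...,::-1])
    print(n,p["camera_matrix"].tolist(),p["R"].round(3).tolist(),p["t"].round(1).tolist())
    for q in["stand","drive","side_stop","end_stop","spare_drive"]:
        print(q,[(np.round(d["extent"]).tolist(),round(d["conf"],2)) for d in ctrl.search_frame(q,p)][:4])
E
```

```text
pics
{'clock': 0.0, 'qpos': [1.167, 0.629, 0.038, 1.518, -0.027, 0.996, -0.02], 'qd': [-0.001, 0.001, 0.0, 0.0, -0.0, -0.0, 0.0], 'tau': [0.0, -56.341, 1.226, -19.344, 0.011, 0.011, 0.0], 'eef_pos': [215.264, -612.667, 230.386], 'tool_rot': [-3.14, -0.0, 0.338], 'force': [0.082, -0.078, -0.588], 'torque': [-0.021, 0.015, -0.032], 'width': 85.345}
top [[542.17720943238, 0.0, 321.17877339518094], [0.0, 542.17720943238, 236.09549159474204], [0.0, 0.0, 1.0]] [[0.021, -0.999, 0.024], [-0.983, -0.025, -0.182], [0.183, -0.02, -0.983]] [-16.1, 463.0, 1540.2]
stand [([350.0, 208.0, 80.0, 68.0], 0.74)]
drive [([219.0, 326.0, 62.0, 63.0], 0.82), ([373.0, 286.0, 46.0, 54.0], 0.72), ([336.0, 219.0, 53.0, 40.0], 0.66)]
side_stop [([343.0, 187.0, 48.0, 20.0], 0.82)]
end_stop [([381.0, 211.0, 22.0, 29.0], 0.82), ([264.0, 199.0, 29.0, 28.0], 0.35)]
spare_drive [([478.0, 242.0, 57.0, 58.0], 0.67)]
scene [[597.6071505538398, 0.0, 319.1262437022409], [0.0, 597.6071505538398, 241.45706666567634], [0.0, 0.0, 1.0]] [[0.743, 0.669, -0.012], [0.573, -0.646, -0.504], [-0.345, 0.368, -0.863]] [-349.0, -255.5, 1629.5]
stand []
drive [([233.0, 252.0, 66.0, 65.0], 0.79), ([319.0, 126.0, 38.0, 48.0], 0.71), ([320.0, 257.0, 74.0, 72.0], 0.58)]
side_stop [([345.0, 292.0, 53.0, 56.0], 0.56)]
end_stop []
spare_drive [([170.0, 384.0, 60.0, 72.0], 0.7)]
```

Run:
```python
import cv2
a=cv2.imread("pics/top0.png")[120:400,150:550]
cv2.imwrite("pics/a.png",cv2.resize(a,(800,560),interpolation=cv2.INTER_CUBIC))
a=cv2.imread("pics/top0.png")[155:255,290:410]
cv2.imwrite("pics/b.png",cv2.resize(a,(720,600),interpolation=cv2.INTER_CUBIC))
```

```text
(no output)
```

View pics/a.png

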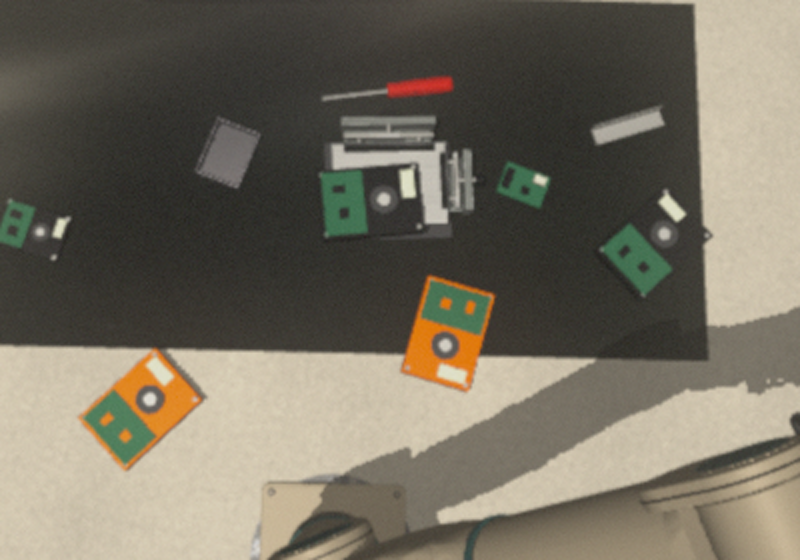

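View pics/b.png

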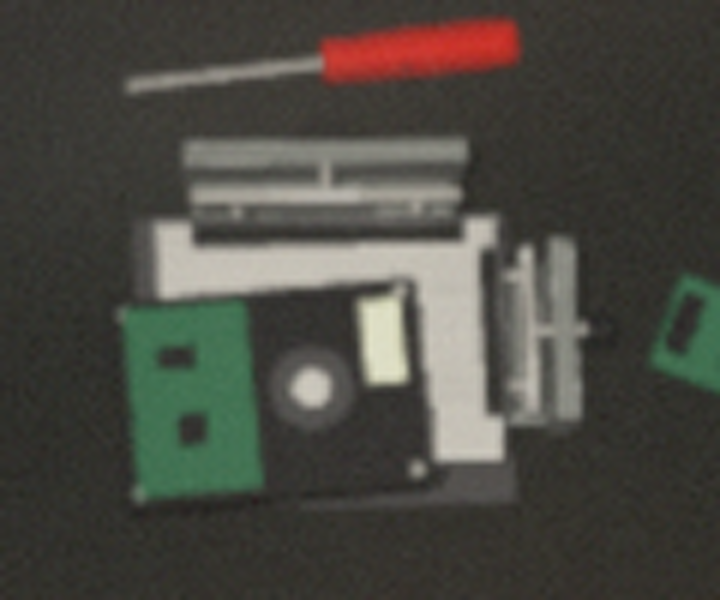

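The drive to centre is the black one on the stand, at full-frame pixel (336,219) in the top view. The orange ones at (373,286) and (219,326) are decoys. The black ones at (475,243) and (168,235) are the spare and small drives, away from the stand. The stand runs almost along the world axes, with the side stop on the far (+x) side and the end stop at -y (right in the image).

```bash
cat > h.py <<'E'
from cell import ctrl
import cv2,numpy as np
def ray(p,uv,z):
    K,R,t=p["camera_matrix"],p["R"],p["t"]
    d=R.T@np.linalg.solve(K,[uv[0],uv[1],1.]);c=-R.T@t
    return c+d*(z-c[2])/d[2]
def st():
    s=ctrl.read_state();print("t",round(s["clock"],2),*[np.round(s[k],2 if k!="tool_rot" else 4).tolist() for k in("eef_pos","tool_rot","force","width")])
    return s
E
python3 - <<'E'
from h import *
p=ctrl.get_image("top")
f=lambda u,v:((u+.5)/6-.5+290,(v+.5)/6-.5+155)
P=lambda z,L:np.array([ray(p,f(*q),z)[:2] for q in L])
d=P(76,[(430,484),(405,282),(120,310),(138,500)]);print("drive",d.round(1).tolist(),d.mean(0).round(1))
w=P(50,[(155,220),(497,216),(505,462)]);print("plate",w.round(1).tolist(),((w[0]+w[2])/2).round(1))
for n,A in(("drv",d[2]-d[1]),("drv2",d[3]-d[0]),("plate",w[0]-w[1])):print(n,np.linalg.norm(A).round(1),np.arctan2(-A[0],A[1]).round(4))
a=w[1]-w[2];print(np.linalg.norm(a),np.arctan2(a[1],a[0]))
s=P(70,[(192,222),(462,222),(192,242),(490,250),(485,412),(510,250),(185,140),(468,140)]);print("stops",s.round(1).tolist())
z=p["depth"];
E
```

```text
drive [[462.4, -119.3], [561.3, -106.5], [543.7, 30.6], [451.1, 19.8]] [504.7 -43.9]
plate [[596.0, 14.6], [602.7, -153.9], [479.2, -158.3]] [537.6 -71.8]
drv 138.3 0.1274
drv2 139.6 0.081
plate 168.7 0.0396
123.56582342459787 0.03529943005831268
stops [[590.0, -3.2], [593.6, -134.5], [580.0, -3.4], [580.0, -148.2], [499.5, -146.2], [580.2, -158.0], [631.2, 1.1], [635.1, -137.2]]
```

```bash
python3 -m crank '[[[0,0,0,0,0,1],[0,0,0,0,0,1],[0,0,0,0,0,0.87],[0.4,-0.97,0,0,0,0],[0.4,-0.97,0,0,0,0],[0.4,-0.97,0,0,0,0],[0.4,-0.97,0,0,0,0],[0.4,-0.97,0,0,0,0],[0.4,-0.97,0,0,0,0],[0.4,-0.97,0,0,0,0],[0.4,-0.97,0,0,0,0],[0,0,0,0,0,0]]]' 1
```

```text
clock: 1.65
eef_pos: [307.8, -371.3, 229.8]
tool_rot: [3.137, 0.0, 0.016]
force: [0.3, -0.0, 1.0]
width: -0.1
```

```bash
python3 -m crank '[[[0.37,-0.97,0,0,0,-0.2],[0.37,-0.97,0,0,0,0],[0.37,-0.97,0,0,0,0],[0.37,-0.97,0,0,0,0],[0.37,-0.97,0,0,0,0],[0.37,-0.97,0,0,0,0],[0.37,-0.97,0,0,0,0],[0.37,-0.97,0,0,0,0],[0.37,-0.97,0,0,0,0],[0.37,-0.97,0,0,0,0],[0,0,0,0,0,0],[0,0,0,0,0,0]]]'
python3 - <<'E'
from h import *
st();p=ctrl.get_image("wrist");cv2.imwrite("pics/w1.png",p["color"][...,::-1]);np.savez("w1.npz",**{k:p[k] for k in("camera_matrix","R","t","depth")})
E
```

```text
clock: 2.65
eef_pos: [416.7, -64.3, 230.9]
tool_rot: [3.131, -0.012, 0.041]
force: [-0.0, 0.4, 0.5]
width: -0.2
t 2.65 [416.66, -64.32, 230.89] [3.1307, -0.0115, 0.0414] [-0.01, 0.37, 0.46] -0.2
```

View pics/w1.png

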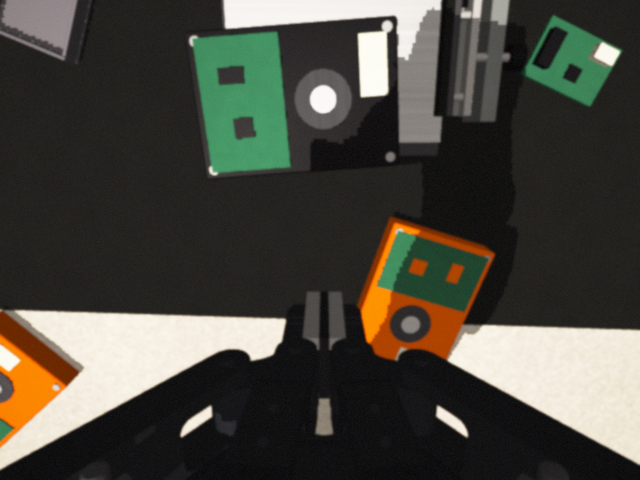

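The wrist view shows the drive clearly. Its top corners are at (190,37), (396,17), (400,163) and (209,178), and the plate's -x,-y corner is at (438,156).

Run:
```python
from h import *
p=np.load("w1.npz")
d=np.array([ray(p,q,76)[:2] for q in[(400,163),(396,17),(190,37),(209,178)]]);print(d.round(1).tolist(),d.mean(0))
for a,b in((0,3),(1,2),(0,1)):v=d[b]-d[a];print(np.linalg.norm(v),np.arctan2(-v[0],v[1]),np.arctan2(v[1],v[0]))
print("plate -x-y",ray(p,(438,156),50),ray(p,(442,118),50))
print([round(float(p["depth"][q]),1) for q in((100,260),(100,380),(120,415))], "cam",-p["R"].T@p["t"])
```

```text
[[463.6, -121.1], [561.7, -108.9], [543.2, 32.1], [446.5, 23.1]] [503.75229989 -43.67234126]
145.16650616963204 0.11769309722026382 1.6884894240151604
142.19811894397023 0.13036128397135485 1.7011576107662514
98.87271265025684 -1.4468993644719144 0.12389696232298222
plate -x-y [ 468.13320855 -156.99215101   50.        ] [ 497.83807848 -156.50839096   50.        ]
[280.6, 283.1, 311.6] cam [490.35140146 -59.24479048 375.6255066 ]
```

```bash
python3 -m crank '[[[0.3,-0.56,0.8,0.1,-0.11,0],[0,0,0.9,0,0,0],[0,0,0.9,0,0,0],[0,0,0.9,0,0,0],[0,0,0.9,0,0,0],[0,0,0.8,0,0,0],[0,0,0.4,0,0,0],[0,0,0,0,0,0]]]'
python3 - <<'E'
from h import *
st()
E
```

```text
clock: 3.37
eef_pos: [429.9, -59.0, 59.7]
tool_rot: [3.137, -0.007, 0.024]
force: [-0.7, 0.5, 0.2]
width: -0.2
t 3.37 [429.88, -59.03, 59.66] [3.1367, -0.0069, 0.0237] [-0.7, 0.51, 0.21] -0.16
```

```bash
python3 -m crank '[[[0,-0.45,0,0,0,-0.13],[0,0,0,0,0,0],[0.1,0,0,0,0,0],[0.1,0,0,0,0,0],[0.1,0,0,0,0,0],[0.1,0,0,0,0,0],[0.1,0,0,0,0,0],[0.1,0,0,0,0,0]]]'
```

```text
clock: 4.03
eef_pos: [447.1, -54.8, 58.9]
tool_rot: [3.132, -0.003, 0.023]
force: [-0.8, -0.2, -1.0]
width: -0.1
```

```bash
python3 -m crank '[[[-0.25,-0.3,0,0,0,0],[0,-0.3,0,0,0,-0.13],[0,0,0,0,0,0],[0,0,0,0,0,0]]]'; python3 -m crank '[[[0.15,-0.03,0,0,0,-0.1],[0.15,-0.03,0,0,0,0],[0.15,0,0,0,0,0],[0.15,0,0,0,0,0]]]'
```

```text
clock: 4.37
eef_pos: [439.9, -34.7, 59.1]
tool_rot: [3.132, -0.005, 0.039]
force: [0.4, -1.1, 0.4]
width: 0.3
clock: 4.7
eef_pos: [456.1, -31.0, 59.0]
tool_rot: [3.132, 0.0, 0.052]
force: [-1.9, -0.3, 0.7]
width: 0.1
```

```bash
python3 -m crank '[[[0.12,0,0,0.05,0,0.1],[0.12,0,0,0,0,0],[0.12,0,0,0,0,0],[0,0,0,0,0,0],[0,0,0,0,0,0]]]'
python3 - <<'E'
from h import *
st();p=ctrl.get_image("wrist");cv2.imwrite("pics/w2.png",p["color"][...,::-1]);np.savez("w2.npz",**{k:p[k] for k in("camera_matrix","R","t","depth")})
E
```

```text
clock: 5.12
eef_pos: [467.8, -31.0, 58.6]
tool_rot: [3.138, 0.003, 0.039]
force: [-1.7, 1.0, 1.4]
width: 0.6
t 5.12 [467.83, -30.99, 58.58] [3.1381, 0.0028, 0.0391] [-1.66, 0.98, 1.38] 0.56
```

View pics/w2.png

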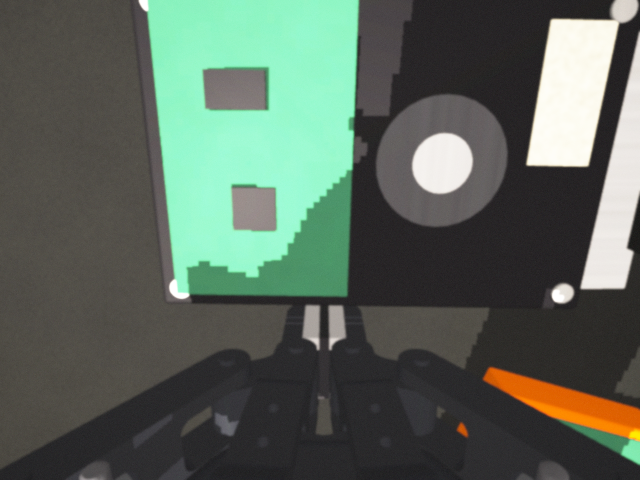

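The drive is now nearly square to the tool. Its -x edge runs from (170,302) to (575,306), with the middle at column 372, while the fingers are at column 323. That puts the fingers about 18 mm too far to +y, so I'll back off, recentre and push slowly.

```bash
python3 -m crank '[[[-0.2,0.2,0,0,0,0],[0,0.4,0,0,0,0],[0,0.05,0,0,0,0],[0,0,0,0,0,0]]]'; python3 -m crank '[[[0.08,0,0,0,0,0],[0.08,0,0,0,0,0],[0.08,0,0,0,0,0],[0,0,0,0,0,0]]]'
```

```text
clock: 5.5
eef_pos: [464.7, -52.1, 59.1]
tool_rot: [3.138, -0.004, 0.04]
force: [-0.2, 0.4, 1.2]
width: -0.4
clock: 5.83
eef_pos: [468.5, -52.2, 58.9]
tool_rot: [3.137, 0.003, 0.038]
force: [-0.6, -1.0, -0.4]
width: -0.0
```

```bash
python3 -m crank '[[[0.07,0,0,0,0,0],[0.07,0,0,0,0,0],[0.07,0,0,0,0,0],[0,0,0,0,0,0]]]'; python3 -m crank '[[[0.05,0,0,0,0,0],[0.05,0,0,0,0,0],[0,0,0,0,0,0]]]'
```

```text
clock: 6.17
eef_pos: [468.6, -51.8, 58.0]
tool_rot: [3.137, 0.017, 0.039]
force: [-0.3, -0.9, 0.5]
width: 0.0
clock: 6.42
eef_pos: [468.6, -51.5, 57.5]
tool_rot: [3.137, 0.023, 0.04]
force: [-1.4, -0.5, 0.9]
width: -0.2
```

```bash
python3 -m crank '[[[0.05,0,0,0,0,0],[0.05,0,0,0,0,0],[0,0,0,0,0,0]]]'
```

```text
clock: 6.67
eef_pos: [468.6, -51.4, 57.1]
tool_rot: [3.136, 0.03, 0.04]
force: [-1.7, -1.0, 0.8]
width: 0.2
```

```bash
python3 -m crank '[[[0.1,0,-0.03,0,0.25,0],[0,0,0,0,0,0]]]'; python3 -m crank '[[[0.1,0,-0.02,0,0,0],[0,0,0,0,0,0]]]'
```

```text
clock: 6.83
eef_pos: [469.5, -51.9, 57.3]
tool_rot: [3.136, 0.007, 0.039]
force: [-3.1, -0.2, 0.2]
width: -0.0
clock: 7.0
eef_pos: [469.7, -51.7, 57.3]
tool_rot: [3.136, 0.014, 0.039]
force: [-2.1, -0.7, 1.0]
width: -0.0
```

```bash
python3 -m crank '[[[0.12,0,-0.02,0,0.1,0],[0.12,0,-0.02,0,0,0],[0,0,0,0,0,0]]]'
```

```text
clock: 7.25
eef_pos: [469.8, -51.6, 57.2]
tool_rot: [3.136, 0.019, 0.039]
force: [-1.7, -1.3, 1.3]
width: 0.4
```

```bash
python3 - <<'E'
from h import *
s=st();print(s["qpos"].round(3),s["tau"].round(2),s["torque"])
E
python3 -m crank '[[[0.18,0,-0.02,0,0.15,0],[0,0,0,0,0,0]]]'
python3 - <<'E'
from h import *
s=st();print(s["qpos"].round(4),s["tau"].round(2),s["torque"])
E
```

```text
t 7.25 [469.84, -51.61, 57.18] [3.136, 0.0188, 0.0393] [-1.68, -1.3, 1.25] 0.4
[ 0.092  0.687 -0.07   2.124  0.148  0.354 -1.633] [-4.80e-01 -4.73e+01 -5.70e-01 -8.84e+00 -4.00e-02 -5.90e-01  1.00e-02] [-1.39982158e-01  4.31602538e-01  2.18145505e-04]
clock: 7.42
eef_pos: [469.9, -51.5, 56.9]
tool_rot: [3.136, 0.014, 0.039]
force: [-2.3, -0.7, 0.9]
width: 0.2
t 7.42 [469.94, -51.49, 56.92] [3.136, 0.014, 0.0392] [-2.27, -0.66, 0.86] 0.16
[ 0.0917  0.6859 -0.0689  2.1285  0.1488  0.3454 -1.634 ] [-5.000e-01 -4.728e+01 -5.700e-01 -8.850e+00 -3.000e-02 -7.400e-01
 -0.000e+00] [-0.09215305  0.4177341   0.08341847]
```

```bash
python3 -m crank '[[[0.05,0,-0.02,0,0.15,0]]]'; python3 -m crank '[[[0.05,0,-0.02,0,0.1,0]]]'; python3 -m crank '[[[0.08,0,-0.02,0,0.1,0]]]'
python3 - <<'E'
from h import *
s=st();print(s["qpos"].round(4),s["tau"].round(2))
E
```

```text
clock: 7.5
eef_pos: [470.2, -51.4, 57.1]
tool_rot: [3.136, 0.001, 0.039]
force: [-5.6, -1.4, -2.0]
width: 0.0
clock: 7.58
eef_pos: [470.2, -51.4, 57.2]
tool_rot: [3.136, -0.007, 0.039]
force: [-6.4, -0.9, -2.0]
width: -0.2
clock: 7.67
eef_pos: [470.4, -51.4, 57.3]
tool_rot: [3.136, -0.013, 0.039]
force: [-7.2, -0.5, -2.8]
width: -0.3
t 7.67 [470.42, -51.39, 57.29] [3.1361, -0.0129, 0.0394] [-7.21, -0.48, -2.81] -0.34
[ 0.0912  0.6792 -0.0657  2.1517  0.1542  0.3018 -1.6381] [-8.500e-01 -4.966e+01 -9.500e-01 -1.249e+01 -3.000e-02 -2.440e+00
  2.000e-02]
```

```bash
python3 -m crank '[[[0.08,0,-0.01,0,0.04,0]]]'; python3 -m crank '[[[0.08,0,-0.01,0,0.04,0]]]'
```

```text
clock: 7.75
eef_pos: [470.4, -51.4, 57.0]
tool_rot: [3.136, -0.013, 0.039]
force: [-6.5, -1.4, -2.5]
width: 0.1
clock: 7.83
eef_pos: [470.4, -51.4, 56.7]
tool_rot: [3.136, -0.012, 0.039]
force: [-6.9, -1.6, -1.5]
width: -0.2
```

```bash
python3 -m crank '[[[0.13,0,-0.03,0,0.04,0]]]'; python3 -m crank '[[[0.13,0,-0.03,0,0.04,0]]]'
```

```text
clock: 7.92
eef_pos: [470.8, -51.4, 56.8]
tool_rot: [3.136, -0.009, 0.039]
force: [-9.6, -0.1, -1.9]
width: -0.1
clock: 8.0
eef_pos: [470.8, -51.4, 56.9]
tool_rot: [3.136, -0.005, 0.039]
force: [-9.2, -0.7, -1.6]
width: 0.0
```

```bash
for i in 1; do python3 -m crank '[[[0.15,0,-0.03,0,0.05,0],[0.15,0,-0.03,0,0.05,0]]]'; done
```

```text
clock: 8.17
eef_pos: [470.9, -51.4, 56.8]
tool_rot: [3.136, 0.002, 0.038]
force: [-10.2, -1.0, 1.4]
width: -0.1
```

```bash
python3 -m crank '[[[0.15,0,-0.03,0,0.06,0],[0.15,0,-0.03,0,0.06,0],[0.15,0,-0.03,0,0.06,0]]]'
```

```text
clock: 8.42
eef_pos: [470.8, -51.4, 56.9]
tool_rot: [3.136, 0.011, 0.038]
force: [-10.1, -1.4, 1.0]
width: 0.1
```

```bash
python3 -m crank '[[[0.15,0,-0.03,0,0.06,0],[0.15,0,-0.03,0,0.06,0],[0.15,0,-0.03,0,0.06,0]]]'
```

```text
clock: 8.67
eef_pos: [470.7, -51.4, 57.0]
tool_rot: [3.136, 0.02, 0.037]
force: [-10.1, -0.6, 1.0]
width: -0.0
```

```bash
python3 -m crank '[[[0.15,0,-0.03,0,0.07,0],[0.15,0,-0.03,0,0.07,0],[0.15,0,-0.03,0,0.07,0]]]'
python3 - <<'E'
from h import *
st();p=ctrl.get_image("wrist");a=p["color"][...,::-1];np.savez("w3.npz",**{k:p[k] for k in("camera_matrix","R","t","depth")})
q=ctrl.get_image("top")["color"][155:255,290:410,::-1]
cv2.imwrite("pics/w3.png",np.hstack([cv2.resize(a,(400,300)),cv2.resize(q,(360,300),interpolation=cv2.INTER_CUBIC)]))
st()
E
```

```text
clock: 8.92
eef_pos: [470.6, -51.3, 57.1]
tool_rot: [3.136, 0.025, 0.037]
force: [-10.3, -0.6, 1.7]
width: 0.1
t 8.92 [470.62, -51.33, 57.07] [3.1361, 0.0252, 0.0367] [-10.33, -0.63, 1.72] 0.13
t 9.02 [470.62, -51.35, 57.07] [3.1361, 0.0253, 0.0366] [-9.93, -0.34, 0.43] -0.02
```

View pics/w3.png

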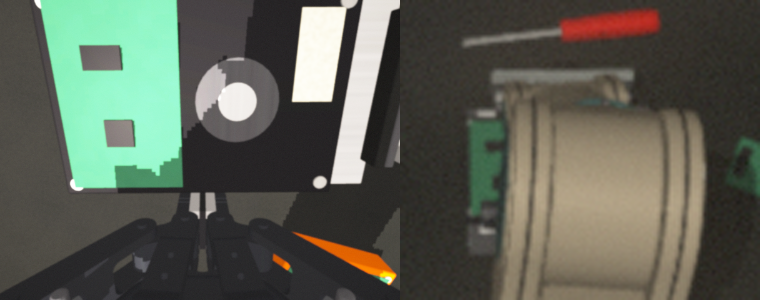

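Run:
```python
from h import *
p=np.load("w3.npz")
for uv in[(512,305),(135,306)]:print("drive",ray(p,uv,76).round(1),ray(p,uv,50).round(1))
for uv in[(535,293),(575,294)]:print("plate",ray(p,uv,50).round(1))
```

```text
drive [ 486.  -116.4   76. ] [ 472.5 -131.    50. ]
drive [481.1  15.8  76. ] [466.6  29.2  50. ]
plate [ 478.5 -139.6   50. ]
plate [ 478.6 -156.7   50. ]
```

The drive's -x face sits about 7 mm inside the plate edge and square (yaw 0.037, same as the stand), and the push was held at about 10 N for over 1 s, so the first press is done. Next I'll back off, lift and go round to the +y side.

```bash
python3 -m crank '[[[0.05,0,0,0,0.05,0],[-0.05,0,0,0,0.05,0],[-0.15,0,0,0,0.1,0],[-0.3,0,0,0,0,0],[-0.3,0,0,0,0,0],[0,0,-0.9,0,0,0],[0,0,-0.9,0,0,0],[0,0,-0.9,0,0,0],[0,0,-0.3,0,0,0],[0,-0.9,0,0,0,0.9],[0,-0.9,0,0,0,0.9],[0,-0.9,0,0,0,0.9]]]'
python3 - <<'E'
from h import *
s=st();print(s["qpos"].round(3))
E
```

```text
clock: 10.02
eef_pos: [461.9, 25.8, 153.5]
tool_rot: [-3.139, -0.026, -0.268]
force: [0.5, 0.1, 0.3]
width: -0.2
t 10.02 [461.94, 25.82, 153.54] [-3.1393, -0.0257, -0.2678] [0.46, 0.14, 0.25] -0.15
[-0.112  0.48  -0.015  2.126  0.03   0.511 -1.989]
```

```bash
python3 -m crank '[[[0,-0.4,0,0,0,-1],[0,-0.4,0,0,0,-1],[0,-0.4,0,0,0,-1],[0,0,0,0,0,-1],[0,0,0,0,0,-1],[0,0,0,0,0,-1],[0,0,0,0,0,-1],[0,0,0,0,0,-1],[0,0,0,0,0,-1],[0,0,0,0,0,-1],[0,0,0,0,0,-1],[0,0,0,0,0,-1]]]'; python3 -m crank '[[[0,0,0,0,0,-1],[0,0,0,0,0,-1],[0,0,0,0,0,-1],[0,0,0,0,0,-1],[0,0,0,0,0,-1],[0,0,0,0,0,-1],[0,0,0,0,0,0]]]';python3 - <<'E'
from h import *
s=st();print(s["qpos"].round(3))
E
```

```text
clock: 11.02
eef_pos: [478.4, 79.3, 159.4]
tool_rot: [3.093, -0.039, 1.063]
force: [0.2, 0.9, 0.3]
width: 0.1
clock: 11.6
eef_pos: [482.9, 82.8, 162.1]
tool_rot: [3.062, -0.007, 1.728]
force: [0.3, 0.7, -1.1]
width: 0.1
t 11.6 [482.88, 82.84, 162.08] [3.0624, -0.0073, 1.7277] [0.32, 0.68, -1.06] 0.1
[ 0.184  0.531 -0.585  2.088  0.542  0.585 -0.62 ]
```

```bash
python3 -m crank '[[[0,0,0,0.4,0,0.6],[0,0,0,0.4,0,0.6],[-0.2,0.5,0,0,0,0],[-0.2,0.5,0,0,0,0],[-0.2,0.45,0,0,0,0],[0,0,0,0,0,0]]]';python3 - <<'E'
from h import *
s=st();p=ctrl.get_image("wrist");cv2.imwrite("pics/w4.png",p["color"][...,::-1]);np.savez("w4.npz",**{k:p[k] for k in("camera_matrix","R","t","depth")})
E
```

```text
clock: 12.1
eef_pos: [529.8, 67.2, 163.0]
tool_rot: [-3.14, -0.016, 1.58]
force: [0.9, -0.2, 0.5]
width: 0.1
t 12.1 [529.77, 67.17, 162.99] [-3.1396, -0.0162, 1.5797] [0.88, -0.18, 0.53] 0.14
```

View pics/w4.png

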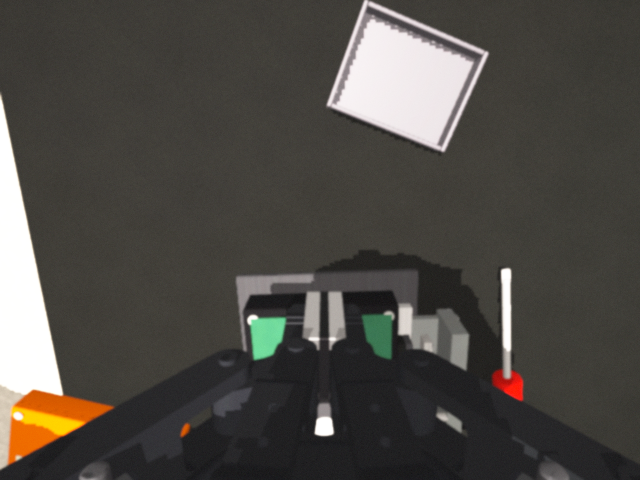

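The wrist view shows the drive's +y face with its middle at about column 321 and the fingers at 323, so the tool is well centred. The screw tray at (408,75) is clear of the path.

Run:
```python
from h import *
p=np.load("w4.npz")
for uv,z in[((245,318),76),((398,314),76),((246,296),50),((397,292),50)]:print(ray(p,uv,z).round(1))
```

```text
[478.9  18.4  76. ]
[578.8  22.3  76. ]
[474.8  22.2  50. ]
[582.5  26.4  50. ]
```

```bash
python3 -m crank '[[[-0.3,0,0.5,0,-0.1,-0.25],[-0.2,0,0.8,0,0,0],[0,0,0.8,0,0,0],[0,0,0.7,0,0,0],[0,0,0.5,0,0,0],[0,0,0.2,0,0,0],[0,0,0,0,0,0]]]'
python3 - <<'E'
from h import *
s=st();print(s["qpos"].round(3))
E
```

```text
clock: 12.73
eef_pos: [524.4, 58.3, 56.5]
tool_rot: [3.141, -0.01, 1.602]
force: [1.6, -0.2, -1.0]
width: 0.3
t 12.73 [524.36, 58.33, 56.51] [3.1411, -0.0097, 1.6016] [1.57, -0.16, -0.96] 0.27
[ 0.13   0.761 -0.44   1.988  0.609  0.521 -0.711]
```

```bash
python3 -m crank '[[[-0.2,0.2,-0.05,0,0,0],[-0.2,0.05,0,0,0,0],[-0.2,0,0,0,0,0],[0,0,0,0,0,0]]]'; python3 -m crank '[[[-0.12,0,0,0,0,0],[-0.12,0,0,0,0,0],[-0.12,0,0,0,0,0]]]'
```

```text
clock: 13.07
eef_pos: [534.0, 40.2, 60.9]
tool_rot: [3.137, -0.01, 1.602]
force: [0.3, -0.5, -0.1]
width: -0.3
clock: 13.32
eef_pos: [535.6, 29.7, 62.5]
tool_rot: [3.134, -0.013, 1.601]
force: [-0.1, 1.9, -1.2]
width: -0.0
```

```bash
python3 -m crank '[[[-0.12,-0.03,0.05,0,0,0],[-0.12,-0.03,0.05,0,0,0],[-0.12,0,0,0,0,0]]]'; python3 -m crank '[[[-0.1,0,0,0,0,0]]]'
```

```text
clock: 13.57
eef_pos: [534.9, 19.2, 59.9]
tool_rot: [3.131, -0.015, 1.602]
force: [-0.8, 1.4, -0.6]
width: -0.5
clock: 13.65
eef_pos: [535.0, 15.9, 59.8]
tool_rot: [3.131, -0.015, 1.602]
force: [-0.3, 2.5, 1.8]
width: 0.0
```

```bash
python3 -m crank '[[[-0.06,0,0,0,0,0]]]'; python3 -m crank '[[[-0.06,0,0,0,0,0]]]'
```

```text
clock: 13.73
eef_pos: [535.0, 13.8, 59.7]
tool_rot: [3.131, -0.015, 1.602]
force: [0.2, 2.3, 0.5]
width: 0.2
clock: 13.82
eef_pos: [535.1, 12.6, 59.7]
tool_rot: [3.131, -0.017, 1.602]
force: [-0.8, 6.1, 1.6]
width: 0.2
```

```bash
python3 -m crank '[[[-0.05,0,0,0,0,0]]]'; python3 -m crank '[[[-0.06,0,0,0,0,0]]]'
```

```text
clock: 13.9
eef_pos: [535.0, 12.3, 59.8]
tool_rot: [3.131, -0.019, 1.603]
force: [-1.5, 5.8, 0.9]
width: 0.4
clock: 13.98
eef_pos: [535.0, 12.3, 59.8]
tool_rot: [3.13, -0.021, 1.604]
force: [-0.9, 6.4, 1.4]
width: 0.4
```

```bash
python3 -m crank '[[[-0.1,0,0,0,-0.03,0]]]'; python3 -m crank '[[[-0.12,0,0,0,-0.03,0]]]'
```

```text
clock: 14.07
eef_pos: [535.0, 11.7, 59.8]
tool_rot: [3.13, -0.021, 1.605]
force: [-1.5, 9.1, 1.1]
width: 0.1
clock: 14.15
eef_pos: [534.8, 11.3, 59.8]
tool_rot: [3.13, -0.022, 1.608]
force: [-1.2, 9.5, 0.9]
width: -0.1
```

```bash
python3 -m crank '[[[-0.14,0,0,0,-0.03,0],[-0.14,0,0,0,-0.03,0]]]'
```

```text
clock: 14.32
eef_pos: [534.5, 10.8, 59.9]
tool_rot: [3.128, -0.026, 1.613]
force: [-1.7, 9.3, 0.2]
width: 0.1
```

```bash
python3 -m crank '[[[-0.15,0,0,0,-0.03,0],[-0.15,0,0,0,-0.03,0],[-0.15,0,0,0,-0.03,0]]]'
```

```text
clock: 14.57
eef_pos: [534.0, 10.6, 59.9]
tool_rot: [3.126, -0.034, 1.623]
force: [-1.5, 9.9, 0.3]
width: 0.2
```

```bash
python3 -m crank '[[[-0.15,0,0,0,-0.03,0],[-0.15,0,0,0,-0.03,0],[-0.15,0,0,0,-0.03,0]]]'
```

```text
clock: 14.82
eef_pos: [533.8, 10.7, 60.0]
tool_rot: [3.124, -0.041, 1.634]
force: [-1.4, 10.9, 1.0]
width: -0.1
```

```bash
python3 -m crank '[[[-0.15,0,0,0,-0.03,0.05],[-0.15,0,0,0,-0.03,0.05],[-0.15,0,0,0,-0.03,0.05]]]'
```

```text
clock: 15.07
eef_pos: [533.8, 10.7, 60.1]
tool_rot: [3.122, -0.049, 1.628]
force: [-1.6, 10.3, 2.3]
width: 0.3
```

```bash
python3 -m crank '[[[-0.15,0,0,0,-0.03,0.05],[-0.15,0,0,0,-0.03,0.05],[-0.15,0,0,0,-0.03,0.05]]]'
```

```text
clock: 15.32
eef_pos: [533.8, 10.8, 60.2]
tool_rot: [3.12, -0.057, 1.622]
force: [-2.1, 10.3, 3.1]
width: 0.1
```

Held for 1.25 s at about 10 N. Now I'll release gently, back off, lift and move clear.

```bash
python3 -m crank '[[[-0.05,0,0,0,0,0],[0.05,0,0,0,-0.05,0],[0.15,0,0,0,-0.1,0],[0.3,0,0,0,-0.1,0],[0.4,0,0,0,0,0],[0.2,0,-0.6,0,0,0],[0,0,-0.9,0,0,0],[0,0,-0.9,0,0,0],[0,0,-0.9,0,0,0],[0,0,-0.9,0,0,0],[0,0,-0.6,0,0,0],[0,0,0,0,0,0]]]'
```

```text
clock: 16.32
eef_pos: [526.3, 41.3, 209.2]
tool_rot: [3.13, -0.019, 1.624]
force: [0.6, 0.0, 0.2]
width: 0.2
```

```bash
python3 -m crank '[[[0.9,0,0,0,0,0],[0.9,0,0,0,0,0],[0.9,0,0,0,0,0],[0.9,0,0,0,0,0],[0.9,0,0,0,0,0],[0.9,0,0,0,0,0],[0.9,0,0,0,0,0],[0.9,0,0,0,0,0],[0,0,0,0,0,0]]]';python3 - <<'E'
from h import *
st();p=ctrl.get_image("top");c=p["color"][155:255,290:410,::-1]
cv2.imwrite("pics/t5.png",cv2.resize(c,(720,600),interpolation=cv2.INTER_CUBIC))
E
```

```text
clock: 17.07
eef_pos: [514.1, 261.4, 206.5]
tool_rot: [3.133, -0.007, 1.613]
force: [-0.0, 1.0, 0.2]
width: 0.1
t 17.07 [514.08, 261.39, 206.48] [3.1331, -0.0069, 1.6133] [-0.03, 1.02, 0.21] 0.1
```

View pics/t5.png

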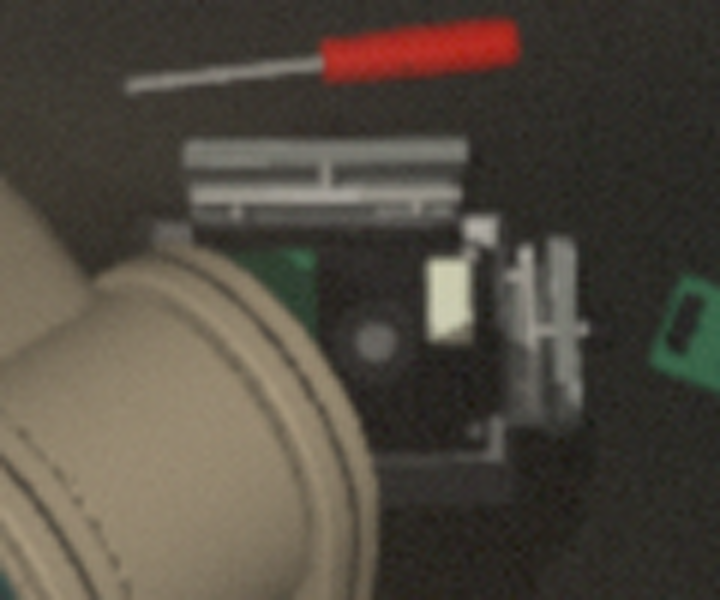

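The top view shows the drive beside both stops, with a bright plate strip (about row 460) visible along the open -x edge. The screwdriver and adapter haven't moved. The arm hides the +y end, so I'll check that in the scene view.

Run:
```python
from h import *
p=ctrl.get_image("scene");c=p["color"][200:330,250:410,::-1]
cv2.imwrite("pics/s6.png",cv2.resize(c,(720,585),interpolation=cv2.INTER_CUBIC));st()
```

```text
t 17.17 [514.83, 255.32, 205.7] [3.1345, -0.001, 1.6091] [-0.64, -0.42, 0.88] -0.01
```

View pics/s6.png

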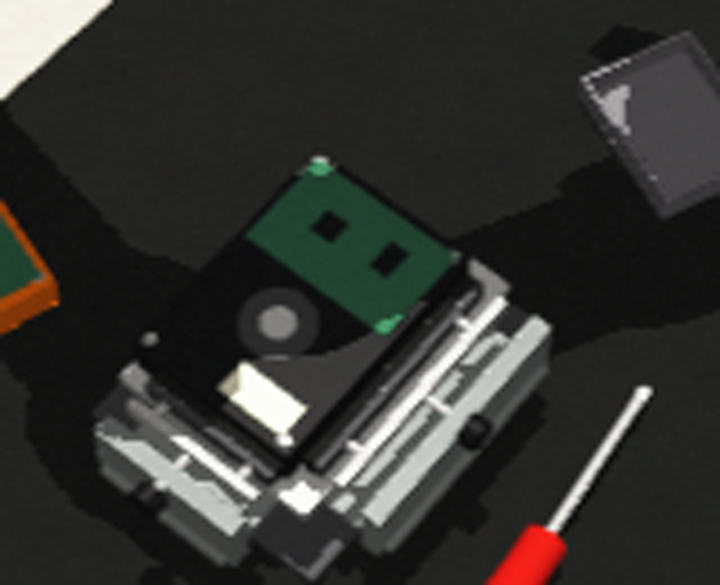

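The scene view shows the drive snug against both stops, with its top screws near (320,162), (460,258), (285,440) and (150,340). One numeric check:

Run:
```python
from h import *
p=ctrl.get_image("scene")
P=np.array([ray(p,((u+.5)/4.5-.5+250,(v+.5)/4.5-.5+200),76)[:2] for u,v in[(320,162),(460,258),(285,440),(150,340)]])
c,s=np.cos(.037),np.sin(.037)
print(((P-[537.6,-71.8])@np.array([[c,-s],[s,c]])).round(1).tolist())
for a,b in((3,0),(2,1)):v=P[b]-P[a];print(np.arctan2(-v[0],v[1])-.037)
st();ctrl.finish_job()
```

```text
[[-53.5, 67.5], [37.8, 69.1], [34.7, -65.0], [-52.7, -66.1]]
0.005566725306252386
-0.022666910321357942
t 17.22 [515.41, 253.52, 205.72] [3.1344, 0.0, 1.6066] [0.75, -0.86, 0.51] -0.23
the job is handed in; nothing more can be done
```

I slid the drive against the side stop and then against the end stop with shut fingers, backed off, and handed the job in at about 17 s of the 64 s allowed. No verdict is reported.

- **Side stop:** the push measured 9 to 10 N for about 1 s. I felt the buffer near the inner end of its ±5 mm range. The drive then sat about 7 mm inside the plate's -x edge.
- **End stop:** the push measured 9 to 11 N for about 1.25 s, including the 1 to 2 N of sliding friction and any drag along the side buffer. I felt the buffer about where it nominally should be.
- **Final position:** the last scene picture shows the drive's top screws within the plate on all sides. The four readings, in the stand's frame, run from -54 to 38 mm in x and -66 to 69 mm in y. The drive's outer corners lie a few millimetres beyond its screws.
- **Squareness:** the drive was about 0.01 to 0.02 rad off square. Its two long sides gave slightly different values, +0.006 and -0.023 rad, which is within what one pixel can resolve.
- **Release and surroundings:** the tool is well clear of everything. The screwdriver and adapter looked unmoved in the top view, and the screw tray looked undisturbed in the scene view. I did not measure the other bench items again; the arm never went low near them.

- **Not fully checked:** several short pushes on the side stop, up to 5.4 mm each, were made before I realised it had been reached. Force was read only at the end of each move, so the highest force during those is unknown. The readings after them were under 4 N. Also, the arm hid the drive's +y end in the last top view, so that end was checked only in the scene picture.

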